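# Load a solder reel on its sprung spindle into the bench reel stand

## Task

Load the full solder reel into the reel stand: put the sprung end of its spindle into the recess of one cheek, push the spring in until the plain end passes down inside the other cheek, then let that end out into its recess and let go, so that the reel hangs level between the cheeks with both ends home. The yoke that carries the cheeks may be clamped anywhere along its rail, so feel your way and do not force it: never push the reel or spindle against the stand with 20 N or more. Leave the other things on the bench where they are.

Things in the scene. Friction and masses are not known exactly. Their poses are not given: they have to be found in the camera images.
- reel: Full solder reel fixed on its steel spindle, 0.24 to 0.39 kg, lying, spindle level. Origin: its centre, on the axis; y runs along the spindle from sprung to plain end. Metallic winding, 40 diameter, 32 long: hold it here, fingers across the spindle. Black ten-sided flanges 54 across flats (57 corners), outer faces at y = +-19. Spindle tube, 14 diameter, from y = -52 to +60.
- plunger_tip (a point): Tip of the sprung plunger: round-nosed rod 8 mm in diameter, tip at y = -80 mm from the reel's centre when free, 26 mm out of the tube. It slides straight into the tube by at most 15.5 mm, where it is solid. The spring takes 2 N to start and 0.6 N more per mm (11.3 N fully in). Tip to tip the spindle is 156 mm free, 140.5 mm fully pressed.
- pin_tip (a point): Tip of the plain pin fixed to the tube's other end: square-ended, 8 mm in diameter, 16 mm out of the tube, tip at y = +76 mm from the reel's centre. Either end of the spindle may go in either cheek.
- stand: Reel stand fixed to the bench: base plate 96 x 192 x 6 mm with a rail along y; clamped on the rail a grey U-shaped yoke with two cheeks. Origin under the base's centre at bench height, z up. Cheeks: inner faces 136 mm apart along y, 12 thick (y), 28 wide (x), tops 89 above the bench; yoke floor 24 above it. The yoke is NOT centred: see line_mid.
- line_mid (a point): Point 75 mm above the base's centre, on the line along the stand's y through both recesses. Each cheek's inner face has a round blind recess on this line, 12 mm in diameter, 8 deep, small chamfer. The yoke was clamped anywhere up to 14 mm either way along y and no pose tells where: find a cheek by touch or sight. Seated, the spindle is 152 mm long and hangs up to 2 mm below the line.
- spray_can: Bystander: white spray can, upright, diameter 66, height 190 mm; origin at the middle of its underside.
- flux_bottle: Bystander: small amber bottle with a white cap, upright, diameter 34, height 62 mm; origin at the middle of its underside.
- screwdriver: Bystander: screwdriver lying along its own x axis, 170 long, handle towards -x, diameter up to 28 mm; origin at the middle of its underside.
- pliers: Bystander: pliers lying flat, 150 long along its own x axis, height 12 mm; origin at the middle of its underside.
- tape_roll: Bystander: roll of amber tape lying flat, outer diameter 76, height 19 mm; origin at the middle of its underside.
- empty_reel: Bystander: small empty white reel standing on its flange, diameter 52, height 38 mm; origin at the middle of its underside.
- board: Bystander: green circuit board lying flat, 75 x 150, height up to 21 mm; origin at the middle of its underside.
Mind the look-alikes: they are no part of the job. What is shaped like the reel but blue is not meant. What is shaped like the stand but green is not meant.

How it is judged (in metres and radians):
On the way:
1. the sprung end of the spindle is in a recess (at recess height, over the stand's middle line) while the plain end is still up above it, with the spring pushed in by at least 4 mm (z of plunger_tip in the frame of stand between 0.07 and 0.08 m and x of plunger_tip in the frame of stand between -0.005 and 0.005 m and z of pin_tip in the frame of stand above 0.083 m and distance between plunger_tip and pin_tip below 0.152 m), for 0.05 s.
At the end, for the whole second after the job is handed in: Both spindle tips lie within 5 mm of the line of the recesses in height and sideways, 149.5 to 154.5 mm apart (which is only so with both in their recesses), and the reel is at rest, let go (z of plunger_tip in the frame of stand between 0.07 and 0.08 m and x of plunger_tip in the frame of stand between -0.005 and 0.005 m and z of pin_tip in the frame of stand between 0.07 and 0.08 m and x of pin_tip in the frame of stand between -0.005 and 0.005 m and distance between plunger_tip and pin_tip between 0.1495 and 0.1545 m and linear speed of reel below 0.02 m/s and angular speed of reel below 0.3 rad/s); the robot touches nothing.
It fails at once if the reel or its spindle is pressed against the stand with 20 N or more (contact force between reel and stand above 20 N).
It fails at once if a bystander is moved by more than 30 mm (distance of any of spray_can, flux_bottle, screwdriver, pliers, tape_roll, empty_reel, board from where it was at the start of the episode above 0.03 m).
It also fails if it takes over 54 s, if anything falls off the work surface, if the arm or the gripper's body presses on something with over 40 N, if the wrist force passes 120 N, or if a joint passes its speed limit or range.

## Robot

A 6-joint arm with a two-finger parallel gripper is mounted at the origin on the work surface. World frame = base frame: x ahead of the robot, y to its left, z up, the work surface at z = 0. Lengths are in mm, angles in rad, forces in N, time in s.
With the tool pointing down it reaches from about 325 to 775 mm from the base axis. Payload 5.5 kg.
Tool frame: the origin (TCP) lies at the very end of the fingers, on their centre line; the grasp point (between the pads) lies grasp_offset behind it (grasp_offset is the distance from the TCP to the grasp point, in mm); z points along the fingers, y is the direction in which the jaws open and shut (so a half turn about z gives the same grasp; the last joint's range is limited). The gripper opens to 85 mm and grips with 20 to 120 N. Pads are 22 mm wide; open, the fingers measure 114 mm over their backs; the gripper's body (76 mm by 85 mm) begins 54 mm behind the grasp point. The pads swing forward as they close: fully open they stand 13 mm farther back than shut.
Start: joints at [-1.333, 0.091, 1.231, -0, 1.82, -0.057], TCP at [174.329, -574.131, 231.275] pointing down, gripper open.
Joint ranges: [-2.87, 2.87], [-0.86, 2.18], [0.17, 2.46], [-1.51, 4.65], [0.06, 2.69], [-2.65, 2.65]. Speed limits (rad/s): [2.57, 2.57, 3.01, 3.14, 3.14, 3.14].

## Interface

Orientations are given as a unit quaternion [x, y, z, w].
In Python, from workcell import * gives the robot as it stands.
- The arm moves only by the shell command python3 -m creep 'ROWS' [FORCE]. ROWS is JSON, a list of rows, each an object of numbers: "hand": the closure, from 0 (fully open) to 1 (shut); "dx", "dy", "dz": the shift along the tool's x, y, z in cm; "wx", "wy", "wz": the turn, a rotation vector about the tool's x, y, z in degrees. A call has 1 to 5 rows; each row is the pose to reach, as a shift and turn from the pose commanded when the call began, along the tool's axes at that moment; what a row does not reach only later rows make up. A row lasts 1/10 s, in which the tool goes at most 50 mm and 8.59 degrees, less where a joint would pass 70% of its speed; a pose out of reach is approached as far as the arm can. A call with a gripper value outside its range is refused whole. The fingers move at their own pace and stop on an object; FORCE is the grip in N (left out, the last holds). Time passes only in rows, so rows that repeat a pose let the fingers close. It gives the time, the measured TCP pose, the force and the opening at its end, in the units of the state.
- get_obs(): the state, without advancing time (a new reading comes with each control period).
- read_camera(name): name is "scene" or "top" or "wrist"; returns (picture, depth): 384x512x3 uint8, red, green, blue; 384x512 float32, mm along the optical axis (not along the pixel's ray), 0 where there is no reading.
- get_calibration(name): a dict with "fx", "fy", "cx", "cy" (pixels), "world_from_camera" (4x4, takes a point from camera to world coordinates). Camera axes: x right, y up, looking along -z (the intrinsics and any distortion apply to the point x, -y, -z); pixel columns grow to the right and rows downward; lengths in mm; the calibration is good to about 2 mm. A picture is of the moment at which its call begins: read the wrist's pose just before it. get_calibration takes no time and is no camera call; for the wrist camera it gives the pose at the moment of the call.
- finish_job(): hands the job in, once; it reports no verdict.
Trained networks look in the newest picture that a camera, given by its name, has taken for a name from the list of things; names that differ only in an ending like _2 or _b are one class to them, and where a whole thing is asked for, a point or a joint stands for the part that bears it (a point fixed in the world has none). Each returns a list of dicts, best first, with "p" (0 to 1); they miss things now and then, are a little off and sometimes report something else, mostly with a low value. They report only what shows in the picture. A call takes as long as a camera call. They do not tell look-alikes from the thing itself.
- look_for(camera, query): "at" ([x, y, z] in mm, in world coordinates, good to about 4 mm: the middle of the surface that is visible of it).
- tip_of(camera, query): "at" ([x, y, z] in mm, in world coordinates, good to about 4 mm: a listed point, or the origin of a listed thing).
The state is a dict: "time_s": time; "joints": joint angles; "joint_velocities": joint speeds; "joint_efforts": joint torques, N m; "ee_pos": TCP position; "ee_rot": TCP orientation; "contact_force": force on the tool from outside, world axes, zero at the start; "ft_torque": the same for the moment, N m; "finger_gap": opening from 0.0 (shut) to 1.0 (fully open).
Only numpy, scipy, OpenCV 4.12 (cv2) and the standard library are available. Lean on these libraries where they do the work, as an engineer would, in place of code of your own. Each camera call takes 0.05 s, during which the arm holds its last target.

## Working session

There is one attempt and no reset: what is moved stays moved. The work goes in short steps, Python scripts to look and compute and a shell command to move; the robot and the scene stay as the last step left them, time stands still between calls to the robot, and variables do not carry over. Pictures are saved under pics/ and viewed, and the job is handed in when it is done.

```bash
mkdir -p pics; ls; cat > h.py <<'E'
from workcell import *
import numpy as np, cv2
from scipy.spatial.transform import Rotation as R
def snap(name,fn):
    im,d=read_camera(name); cv2.imwrite('pics/'+fn,im[:,:,::-1]); return im,d
def w(cal,u,v,d):
    T=np.array(cal["world_from_camera"]); 
    p=np.array([(u-cal["cx"])/cal["fx"]*d, -(v-cal["cy"])/cal["fy"]*d, -d,1]); return (T@p)[:3]
E
python3 - <<'E'
from h import *
o=get_obs(); print({k:np.round(v,3) for k,v in o.items()})
for c in ["scene","top"]:
    im,d=snap(c,c+'0.png'); np.save(c+'d.npy',d)
    cal=get_calibration(c); print(c,{k:np.round(v,3) for k,v in cal.items()})
    for q in ["reel","stand"]:
        print(q,[(np.round(a['at']),round(a['p'],2)) for a in tip_of(c,q)])
E
```

```text
pics
{'time_s': np.float64(0.0), 'joints': array([-1.333,  0.092,  1.232, -0.   ,  1.82 , -0.057]), 'joint_velocities': array([ 0.001,  0.001, -0.   , -0.001,  0.002,  0.   ]), 'joint_efforts': array([-2.0000e-03, -4.5872e+01, -4.1803e+01, -0.0000e+00,  1.1000e-02,
       -0.0000e+00]), 'ee_pos': array([ 174.257, -573.859,  230.164]), 'ee_rot': array([ 0.989,  0.147, -0.   , -0.001]), 'contact_force': array([-0.211, -0.522, -0.276]), 'ft_torque': array([0.003, 0.022, 0.015]), 'finger_gap': np.float64(1.002)}
scene {'fx': np.float64(392.125), 'fy': np.float64(392.125), 'cx': np.float64(252.326), 'cy': np.float64(184.982), 'world_from_camera': array([[-8.62000e-01, -2.98000e-01,  4.11000e-01,  9.92500e+02],
       [ 5.07000e-01, -5.39000e-01,  6.72000e-01,  7.76466e+02],
       [ 2.10000e-02,  7.88000e-01,  6.16000e-01,  7.88788e+02],
       [ 0.00000e+00,  0.00000e+00,  0.00000e+00,  1.00000e+00]])}
reel [(array([ 514., -203.,   30.]), 0.73), (array([ 233., -413.,   25.]), 0.6)]
stand [(array([223., 412.,  -0.]), 0.74), (array([551., 204.,   1.]), 0.62)]
top {'fx': np.float64(350.56), 'fy': np.float64(350.56), 'cx': np.float64(259.338), 'cy': np.float64(189.986), 'world_from_camera': array([[-3.500000e-02,  9.730000e-01, -2.300000e-01,  2.721990e+02],
       [-9.990000e-01, -3.500000e-02,  7.000000e-03,  9.168000e+00],
       [-1.000000e-03,  2.300000e-01,  9.730000e-01,  1.159613e+03],
       [ 0.000000e+00,  0.000000e+00,  0.000000e+00,  1.000000e+00]])}
reel [(array([ 517., -198.,   26.]), 0.68)]
stand [(array([551., 205.,  -1.]), 0.93), (array([220., 419.,   5.]), 0.82)]
```

View pics/scene0.png

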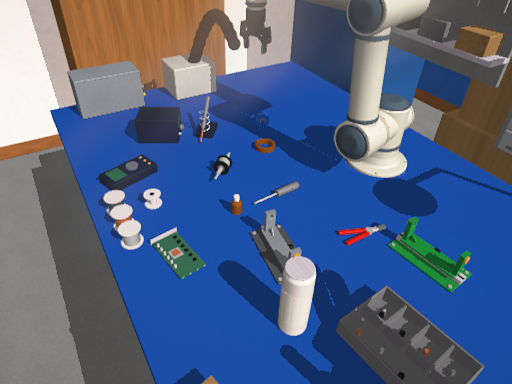

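View pics/top0.png

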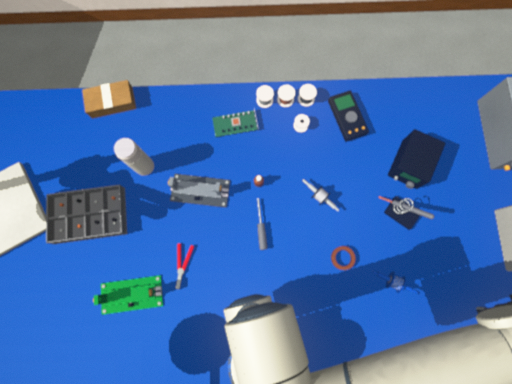

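The top view has two reel candidates, at about (321,194) (black flanges, metallic) and (397,283) (bluish, in the arm's shadow). It has two stand candidates, grey at (199,190) and green at (130,294). The black-flanged reel and the grey stand fit the description, and I'll confirm both in crops.

```bash
python3 - <<'E'
from h import *
t=cv2.imread('pics/top0.png'); s=cv2.imread('pics/scene0.png')
a=cv2.resize(t[165:225,285:365],(400,300),interpolation=cv2.INTER_CUBIC)
b=cv2.resize(t[160:220,155:235],(400,300),interpolation=cv2.INTER_CUBIC)
c=cv2.resize(s[200:290,235:355],(400,300),interpolation=cv2.INTER_CUBIC)
e=cv2.resize(t[260:305,367:427],(400,300),interpolation=cv2.INTER_CUBIC)
cv2.imwrite('pics/crop0.png',np.vstack([np.hstack([a,b]),np.hstack([c,e])]))
for c in ["scene","top"]:
    for q in ["plunger_tip","pin_tip","line_mid","spray_can","flux_bottle","screwdriver"]:
        print(c,q,[(np.round(a['at']),round(a['p'],2)) for a in tip_of(c,q)][:3])
E
```

```text
scene plunger_tip []
scene pin_tip [(array([ 462., -255.,   28.]), 0.88), (array([ 263., -346.,   26.]), 0.77), (array([572.,   6.,  -2.]), 0.55)]
scene line_mid [(array([219., 417.,  74.]), 0.77), (array([551., 200.,  77.]), 0.76), (array([ 774., -151.,    2.]), 0.26)]
scene spray_can [(array([644., 394.,   4.]), 0.95)]
scene flux_bottle [(array([571.,   4.,  -3.]), 0.59), (array([ 309., -265.,    3.]), 0.26)]
scene screwdriver [(array([432.,  -4.,   1.]), 0.73)]
top plunger_tip [(array([549., 203.,  78.]), 0.72), (array([ 194., -479.,   26.]), 0.57)]
top pin_tip [(array([ 461., -254.,   26.]), 0.77), (array([ 259., -346.,   26.]), 0.63), (array([786.,  80.,  -0.]), 0.39)]
top line_mid [(array([220., 417.,  73.]), 0.91), (array([549., 204.,  77.]), 0.56), (array([429.,  -1.,  -3.]), 0.36)]
top spray_can [(array([647., 394.,   2.]), 0.65)]
top flux_bottle [(array([311., 259.,  -0.]), 0.73)]
top screwdriver [(array([429.,   3.,   2.]), 0.64), (array([311., 262.,  -0.]), 0.35)]
```

View pics/crop0.png

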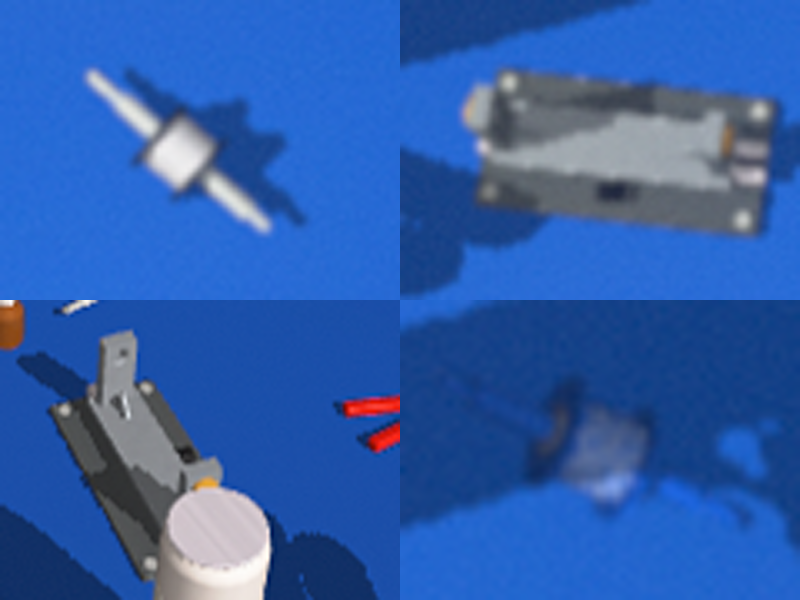

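```bash
python3 - <<'E'
from h import *
import workcell; print([n for n in dir(workcell) if not n.startswith('_')]); print(getattr(workcell,'grasp_offset',None))
def cloud(c):
    d=np.load(c+'d.npy'); cal=get_calibration(c); T=np.array(cal["world_from_camera"])
    v,u=np.mgrid[:384,:512]; P=np.stack([(u-cal["cx"])/cal["fx"]*d,-(v-cal["cy"])/cal["fy"]*d,-d],-1)
    return P@T[:3,:3].T+T[:3,3], d>0
for c in ["top","scene"]:
    P,ok=cloud(c)
    b=ok&(abs(P[...,0]-340)<30)&(abs(P[...,1]-50)<50); print(c,'bench z',np.median(P[b][:,2]),P[b][:,2].std())
    m=ok&(abs(P[...,0]-551)<70)&(abs(P[...,1]-204)<120)
    for lo,hi in [(3,14),(18,32),(32,80),(80,100)]:
        Q=P[m&(P[...,2]>lo)&(P[...,2]<hi)]
        print(lo,len(Q))
        if len(Q)>3:
            r=cv2.minAreaRect(Q[:,:2].astype(np.float32)); print(np.round(r[0]),np.round(r[1]),round(r[2],1))
            if lo>=32:
                for s in (Q[Q[:,1]>204],Q[Q[:,1]<204]):
                    if len(s): print('  n',len(s),np.round(s.min(0)),np.round(s.max(0)),np.round(s.mean(0)))
    m=ok&(abs(P[...,0]-515)<75)&(abs(P[...,1]+200)<75)&(P[...,2]>12)
    Q=P[m]; k=Q[:,:2]-Q[:,:2].mean(0); U,S,V=np.linalg.svd(k,full_matrices=False)
    t=k@V[0]; print('reel',Q.mean(0),V[0],t.min(),t.max(),Q[:,2].max(), 'centre', np.round(Q[Q[:,2]>38].mean(0),1), 'n',len(Q))
E
```

```text
['MotionError', 'finish_job', 'get_calibration', 'get_obs', 'grasp_offset', 'look_for', 'read_camera', 'tip_of']
18.700000000000003
top bench z 0.8117200538362113 4.202931834203936
3 1006
[551. 204.] [140. 238.] 0.0
18 578
[547. 202.] [189.  59.] 81.0
32 80
[554. 205.] [164.  28.] 81.6
  n 52 [551. 259.  32.] [578. 288.  80.] [562. 275.  54.]
  n 28 [529. 123.  33.] [556. 153.  79.] [537. 132.  56.]
80 90
[554. 207.] [168.  28.] 81.0
  n 44 [551. 272.  81.] [578. 291.  93.] [565. 280.  88.]
  n 46 [529. 125.  80.] [557. 141.  93.] [542. 132.  88.]
reel [ 514.13341354 -199.54156883   38.57854001] [-0.70065137 -0.71350379] -78.27120094384681 74.23419308658131 57.682894362931165 centre [ 515.8 -199.6   45.9] n 277
scene bench z 1.4469322886945974 5.580769321668056
3 879
[551. 204.] [138. 240.] 0.2
18 571
[544. 191.] [164.  57.] 81.3
32 175
[553. 208.] [167.  29.] 81.5
  n 20 [554. 272.  61.] [579. 292.  80.] [572. 281.  74.]
  n 155 [528. 124.  32.] [557. 157.  80.] [544. 139.  55.]
80 148
[553. 208.] [167.  28.] 81.4
  n 87 [550. 272.  80.] [578. 291.  92.] [566. 282.  88.]
  n 61 [528. 125.  80.] [557. 142.  93.] [543. 136.  88.]
reel [ 520.00517223 -192.03523271   36.91912131] [0.74558438 0.66641123] -84.68618728546524 69.81429636656674 57.58820429165792 centre [ 516.1 -197.3   46.4] n 288
```

```bash
cat >> h.py <<'E'
def Rt(yaw,tilt=0):  # tool x at yaw (deg) in world, z down; tilt>0: +x end down
    b=R.from_matrix(np.array([[np.cos(a:=np.radians(yaw)),np.sin(a),0],[np.sin(a),-np.cos(a),0],[0,0,-1]]).T.reshape(3,3).T)
    return b*R.from_rotvec([0,-np.radians(tilt),0])
def need(pos,yaw,tilt=0,grasp=False):
    o=get_obs(); Rc=R.from_quat(o['ee_rot']); p=np.array(o['ee_pos']); Rg=Rt(yaw,tilt); pos=np.array(pos,float)
    if grasp: pos=pos+Rg.apply([0,0,grasp_offset])
    d=Rc.inv().apply(pos-p)/10; wv=np.degrees((Rc.inv()*Rg).as_rotvec())
    print('t',round(o['time_s'],2),'pos',np.round(p,1),'F',np.round(o['contact_force'],1),'gap',round(float(o['finger_gap']),3),'| d cm',np.round(d,2),'w deg',np.round(wv,2),'goal',np.round(pos,1))
E
python3 - <<'E'
from h import *
print(Rt(16.9).as_quat(), Rt(30,90).apply([1,0,0]))
need([515.5,-199,150],45.5)
E
```

```text
[0.98914447 0.14694628 0.         0.        ] [ 7.63278329e-17  8.32667268e-17 -1.00000000e+00]
t 0.9 pos [ 174.3 -574.1  231.3] F [ 0.7 -0.3  0.4] gap 0.997 | d cm [ 43.54 -25.98   8.13] w deg [ -0.    -0.   -28.61] goal [ 515.5 -199.   150. ]
```

```bash
python3 -m creep '[{"dx":4.1,"dy":-2.4,"dz":0.8,"wz":-6,"hand":0},{"dx":8.2,"dy":-4.9,"dz":1.6,"wz":-12,"hand":0},{"dx":12.3,"dy":-7.3,"dz":2.4,"wz":-18,"hand":0},{"dx":16.4,"dy":-9.8,"dz":3.2,"wz":-24,"hand":0},{"dx":20.5,"dy":-12.2,"dz":4,"wz":-28.6,"hand":0}]'; python3 -c "
from h import *
need([515.5,-199,150],45.5)"
```

```text
t 0.9 pos [ 174.3 -574.1  231.3] F [ 0.7 -0.3  0.4] gap 0.997 | d cm [ 43.54 -25.98   8.13] w deg [ -0.    -0.   -28.61] goal [ 515.5 -199.   150. ]schema error: expected keys hand, dx, dy, dz, wx, wy, wz
```

All keys are required in every row.

```bash
python3 -m creep '[{"hand":0,"dx":4.1,"dy":-2.4,"dz":0.8,"wx":0,"wy":0,"wz":-6},{"hand":0,"dx":8.2,"dy":-4.9,"dz":1.6,"wx":0,"wy":0,"wz":-12},{"hand":0,"dx":12.3,"dy":-7.3,"dz":2.4,"wx":0,"wy":0,"wz":-18},{"hand":0,"dx":16.4,"dy":-9.8,"dz":3.2,"wx":0,"wy":0,"wz":-24},{"hand":0,"dx":20.5,"dy":-12.2,"dz":4,"wx":0,"wy":0,"wz":-28.6}]'; python3 -c "
from h import *
need([515.5,-199,150],45.5)"
```

```text
time_s: 1.4
ee_pos: [336.0, -396.3, 191.2]
ee_rot: [0.922, 0.388, 0.0, 0.0]
contact_force: [0.9, -0.1, 0.9]
finger_gap: 1.001
t 1.4 pos [ 336.  -396.3  191.2] F [ 0.9 -0.1  0.9] gap 1.001 | d cm [26.66 -0.93  4.12] w deg [ 0.04 -0.    0.2 ] goal [ 515.5 -199.   150. ]
```

```bash
python3 -m creep '[{"hand":0,"dx":4.8,"dy":-0.2,"dz":0.8,"wx":0,"wy":0,"wz":0},{"hand":0,"dx":9.6,"dy":-0.4,"dz":1.6,"wx":0,"wy":0,"wz":0},{"hand":0,"dx":14.4,"dy":-0.5,"dz":2.4,"wx":0,"wy":0,"wz":0},{"hand":0,"dx":19.2,"dy":-0.7,"dz":3.2,"wx":0,"wy":0,"wz":0},{"hand":0,"dx":24,"dy":-0.9,"dz":4.1,"wx":0,"wy":0,"wz":0}]'; python3 - <<'E'
from h import *
need([515.5,-199,150],45.5)
im,d=snap('wrist','w1.png'); np.save('wd.npy',d)
cal=get_calibration('wrist'); print({k:np.round(v,3) for k,v in cal.items()})
for q in ["reel","plunger_tip","pin_tip"]: print(q,[(np.round(a['at'],1),round(a['p'],2)) for a in tip_of('wrist',q)])
E
```

```text
time_s: 1.9
ee_pos: [498.0, -218.7, 150.4]
ee_rot: [0.922, 0.387, 0.0, 0.0]
contact_force: [0.7, -1.1, 0.3]
finger_gap: 1.001
t 1.9 pos [ 498.  -218.7  150.4] F [ 0.7 -1.1  0.3] gap 1.001 | d cm [ 2.63 -0.14  0.04] w deg [ 0.06 -0.02 -0.01] goal [ 515.5 -199.   150. ]
{'fx': np.float64(272.612), 'fy': np.float64(272.612), 'cx': np.float64(257.449), 'cy': np.float64(192.887), 'world_from_camera': array([[ 7.17000e-01,  6.72000e-01,  1.83000e-01,  5.46882e+02],
       [-6.97000e-01,  6.93000e-01,  1.85000e-01, -1.65746e+02],
       [-2.00000e-03, -2.60000e-01,  9.66000e-01,  2.89269e+02],
       [ 0.00000e+00,  0.00000e+00,  0.00000e+00,  1.00000e+00]])}
reel [(array([ 513.5, -199.1,   28.5]), 0.77)]
plunger_tip [(array([ 572.4, -142.7,   26.4]), 0.74)]
pin_tip [(array([ 463.8, -255. ,   28.4]), 0.95)]
```

View pics/w1.png

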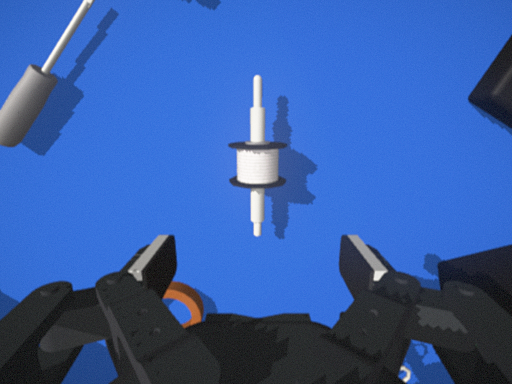

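The wrist view shows the black-flanged metallic reel at (257,165). Its long thin plunger is up at (257,76) and its short pin down at (258,235), already in line with the tool's x. I'll refine the centre on the z=27 plane.

```bash
python3 - <<'E'
from h import *
cal=get_calibration('wrist'); T=np.array(cal["world_from_camera"])
def plane(u,v,z):
    r=T[:3,:3]@np.array([(u-cal['cx'])/cal['fx'],-(v-cal['cy'])/cal['fy'],-1]); return T[:3,3]+r*(z-T[2,3])/r[2]
a=plane(257.5,75.5,27);b=plane(257.8,236,27); print(a,b,np.linalg.norm(a-b)); dd=(a-b)/np.linalg.norm(a-b)
print('centre from pin',b+76*dd,'from plunger',a-80*dd,'yaw',np.degrees(np.arctan2(dd[1],dd[0])))
im=cv2.imread('pics/w1.png'); cv2.imwrite('pics/w1c.png',cv2.resize(im[65:245,210:305],None,fx=3.2,fy=3.2,interpolation=cv2.INTER_CUBIC))
E
```

```text
[ 568.67826888 -145.74132957   27.        ] [ 459.82717751 -257.60868573   27.        ] 156.08608351535466
centre from pin [ 512.82794963 -203.1392617    27.        ] from plunger [ 512.88798243 -203.07756539   27.        ] yaw 45.78293630159344
```

View pics/w1c.png

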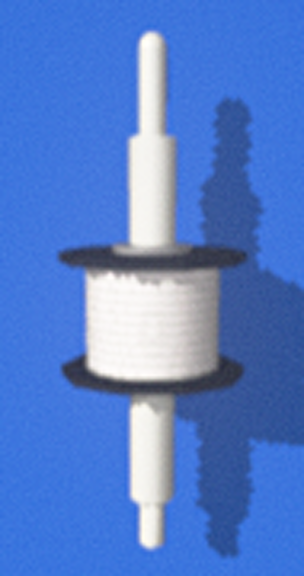

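```bash
python3 -c "
from h import *
need([514.5,-200.8,75],45.6)"
```

```text
t 2.1 pos [ 497.1 -219.5  149.9] F [-0.2  0.6  0.5] gap 1.0 | d cm [ 2.56 -0.06  7.48] w deg [-0.05  0.04  0.04] goal [ 514.5 -200.8   75. ]
```

```bash
python3 -m creep '[{"hand":0,"dx":1.3,"dy":0,"dz":3.7,"wx":0,"wy":0,"wz":0},{"hand":0,"dx":2.55,"dy":-0.05,"dz":7.5,"wx":0,"wy":0,"wz":0},{"hand":0,"dx":2.55,"dy":-0.05,"dz":7.5,"wx":0,"wy":0,"wz":0}]'; python3 - <<'E'
from h import *
snap('wrist','w2.png')
cal=get_calibration('wrist'); T=np.array(cal["world_from_camera"]);print(T.round(2))
need([514.5,-200.8,75],45.6)
E
```

```text
time_s: 2.4
ee_pos: [511.1, -201.1, 69.7]
ee_rot: [0.922, 0.386, -0.003, -0.004]
contact_force: [-1.2, -0.2, -1.0]
finger_gap: 1.004
[[ 7.1000e-01  6.8000e-01  1.9000e-01  5.5895e+02]
 [-7.0000e-01  6.9000e-01  1.9000e-01 -1.5515e+02]
 [-0.0000e+00 -2.7000e-01  9.6000e-01  2.1369e+02]
 [ 0.0000e+00  0.0000e+00  0.0000e+00  1.0000e+00]]
t 2.45 pos [ 512.2 -202.2   73.1] F [-0.9 -0.9 -0.3] gap 1.006 | d cm [ 0.26  0.07 -0.2 ] w deg [-0.3   0.14 -0.16] goal [ 514.5 -200.8   75. ]
```

View pics/w2.png

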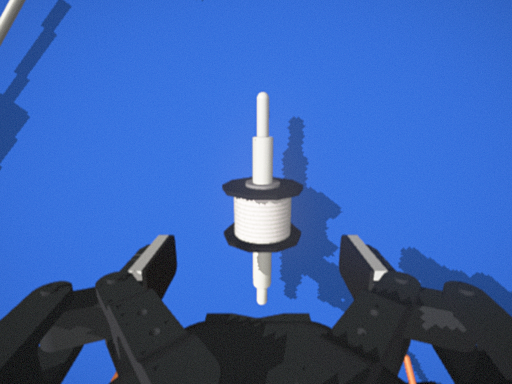

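The reel sits centred between the open pads at (262,215), but the arm was still settling, so I'll measure again from a settled picture.

```bash
python3 - <<'E'
from h import *
cal=get_calibration('wrist'); need([514.5,-200.8,75],45.6)
im,_=snap('wrist','w3.png'); T=np.array(cal["world_from_camera"]); need([514.5,-200.8,75],45.6)
g=im[:,245:285].astype(int); br=(g.min(2)>130)&1
rows=np.where(br.sum(1)>=4)[0]; print(rows.min(),rows.max())
for r in (rows.min()+8,150,285): 
    c=np.where(br[r])[0]; print(r,c.min()+245,c.max()+245)
def plane(u,v,z):
    r=T[:3,:3]@np.array([(u-cal['cx'])/cal['fx'],-(v-cal['cy'])/cal['fy'],-1]); return T[:3,3]+r*(z-T[2,3])/r[2]
a=plane(262.5,rows.min()-1,27);b=plane(262.5,rows.max()+1,27); print(a,b,np.linalg.norm(a-b)); dd=(a-b)/np.linalg.norm(a-b)
print('centre from pin',b+76*dd,'from plunger',a-80*dd,'yaw',np.degrees(np.arctan2(dd[1],dd[0])))
E
```

```text
t 2.45 pos [ 512.2 -202.2   73.1] F [-0.9 -0.9 -0.3] gap 1.006 | d cm [ 0.26  0.07 -0.2 ] w deg [-0.3   0.14 -0.16] goal [ 514.5 -200.8   75. ]
t 2.5 pos [ 513.4 -203.    75.7] F [ 0.5 -1.  -0.2] gap 1.0 | d cm [ 0.24 -0.08  0.07] w deg [-0.05  0.06 -0.18] goal [ 514.5 -200.8   75. ]
92 301
100 254 265
150 250 269
285 254 264
[ 572.10547771 -145.11651805   27.        ] [ 461.45517364 -258.66673911   27.        ] 158.546972510196
centre from pin [ 514.49575194 -204.2360763    27.        ] from plunger [ 516.27329003 -202.41195259   27.        ] yaw 45.74104973356872
```

```bash
python3 -c "
from h import *
need([515,-202,6],45.7)"
python3 -m creep '[{"hand":0,"dx":0.1,"dy":0,"dz":2.5,"wx":0,"wy":0,"wz":0},{"hand":0,"dx":0.2,"dy":-0.05,"dz":5,"wx":0,"wy":0,"wz":0},{"hand":0,"dx":0.2,"dy":-0.05,"dz":6.5,"wx":0,"wy":0,"wz":0},{"hand":0,"dx":0.2,"dy":-0.05,"dz":6.95,"wx":0,"wy":0,"wz":0},{"hand":0,"dx":0.2,"dy":-0.05,"dz":6.95,"wx":0,"wy":0,"wz":0}]' 70
python3 -c "
from h import *
need([515,-202,6],45.7)
snap('wrist','w4.png')"
```

```text
t 2.5 pos [ 513.4 -203.    75.7] F [ 0.5 -1.  -0.2] gap 1.0 | d cm [0.19 0.05 6.97] w deg [-0.05  0.06 -0.28] goal [ 515. -202.    6.]
time_s: 3.0
ee_pos: [515.6, -200.8, 6.8]
ee_rot: [0.922, 0.386, 0.0, 0.0]
contact_force: [-0.3, 0.4, -0.6]
finger_gap: 1.005
t 3.0 pos [ 515.6 -200.8    6.8] F [-0.3  0.4 -0.6] gap 1.005 | d cm [-0.13  0.04  0.08] w deg [ 0.05 -0.01 -0.25] goal [ 515. -202.    6.]
```

View pics/w4.png

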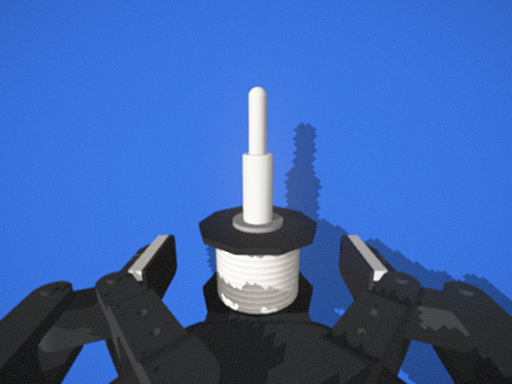

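```bash
python3 - <<'E'
from h import *
cal=get_calibration('wrist'); T=np.array(cal["world_from_camera"]); o=get_obs(); Rc=R.from_quat(o['ee_rot']); p=np.array(o['ee_pos'])
def proj(l):
    c=np.linalg.inv(T)@np.append(p+Rc.apply(l),1); return np.round([cal['cx']+cal['fx']*c[0]/-c[2], cal['cy']-cal['fy']*c[1]/-c[2]],1)
for x in (-11,11):
    for y in (-42.5,42.5): print('pad',x,y,proj([x,y,-13]))
ztip=27-p[2]
for off in (-4,-2,0,2,4): print('reel off',off,'plunger tip',proj([off+80,0,-ztip]),'tube end',proj([off+52,0,-ztip-7]),'outer flange top',proj([off+19,0,-ztip-27]),'side',proj([off+19,28.5,-ztip]),'wind top',proj([off+16,0,-ztip-20]))
E
```

```text
pad -11 -42.5 [177.4 269.7]
pad -11 42.5 [338.8 269.7]
pad 11 -42.5 [174.1 231. ]
pad 11 42.5 [342.2 231. ]
reel off -4 plunger tip [258.4  93.4] tube end [258.4 162.4] outer flange top [258.4 256.3] side [317.8 228.7] wind top [258.4 254.6]
reel off -2 plunger tip [258.4  88.3] tube end [258.4 157.7] outer flange top [258.4 251.6] side [318.  224.8] wind top [258.4 250.2]
reel off 0 plunger tip [258.4  83.2] tube end [258.4 152.9] outer flange top [258.4 246.8] side [318.3 220.9] wind top [258.4 245.7]
reel off 2 plunger tip [258.4  78. ] tube end [258.4 148.1] outer flange top [258.4 242. ] side [318.5 216.9] wind top [258.4 241.2]
reel off 4 plunger tip [258.4  72.8] tube end [258.4 143.2] outer flange top [258.5 237.1] side [318.8 212.9] wind top [258.4 236.6]
```

The projected pad and winding rows agree to within about 2 mm along the spindle, so I'll close.

```bash
python3 -m creep '[{"hand":1,"dx":0,"dy":0,"dz":0,"wx":0,"wy":0,"wz":0},{"hand":1,"dx":0,"dy":0,"dz":0,"wx":0,"wy":0,"wz":0},{"hand":1,"dx":0,"dy":0,"dz":0,"wx":0,"wy":0,"wz":0},{"hand":1,"dx":0,"dy":0,"dz":0,"wx":0,"wy":0,"wz":0},{"hand":1,"dx":0,"dy":0,"dz":0,"wx":0,"wy":0,"wz":0}]' 70
python3 -c "
from h import *
need([515,-202,6],45.7)
snap('wrist','w5.png')"
```

```text
time_s: 3.55
ee_pos: [516.1, -200.4, 6.8]
ee_rot: [0.922, 0.387, 0.001, 0.001]
contact_force: [0.5, 0.7, 3.9]
finger_gap: 0.447
t 3.55 pos [ 516.1 -200.4    6.8] F [0.5 0.7 3.9] gap 0.447 | d cm [-0.19  0.03  0.08] w deg [ 0.11 -0.03 -0.21] goal [ 515. -202.    6.]
```

View pics/w5.png

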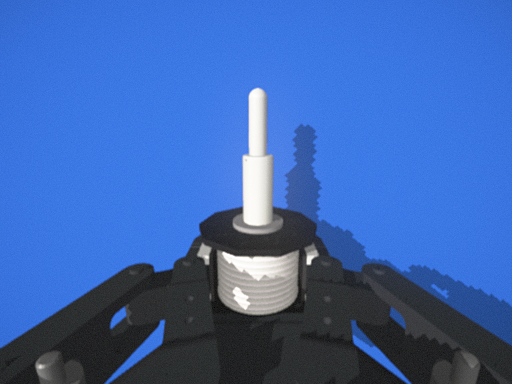

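The fingers stopped on the winding (gap 0.447, about 38 mm), the reel is level and the plunger points along tool x. Lifting.

```bash
python3 -m creep '[{"hand":1,"dx":0,"dy":0,"dz":-2,"wx":0,"wy":0,"wz":0},{"hand":1,"dx":0,"dy":0,"dz":-6,"wx":0,"wy":0,"wz":0},{"hand":1,"dx":0,"dy":0,"dz":-10.5,"wx":0,"wy":0,"wz":0},{"hand":1,"dx":0,"dy":0,"dz":-15,"wx":0,"wy":0,"wz":0}]' 80
python3 -c "
from h import *
need([553.5,207.5,170],81.3,0,True)"
```

```text
time_s: 4.0
ee_pos: [514.3, -199.4, 155.2]
ee_rot: [0.922, 0.387, -0.001, -0.002]
contact_force: [0.8, -0.4, -3.0]
finger_gap: 0.447
t 4.0 pos [ 514.3 -199.4  155.2] F [ 0.8 -0.4 -3. ] gap 0.447 | d cm [ 31.77 -25.72   0.45] w deg [ -0.25   0.   -35.8 ] goal [553.5 207.5 151.3]
```

```bash
python3 -m creep '[{"hand":1,"dx":3.5,"dy":-2.9,"dz":0,"wx":0,"wy":0,"wz":-4},{"hand":1,"dx":7,"dy":-5.7,"dz":0,"wx":0,"wy":0,"wz":-8},{"hand":1,"dx":10.5,"dy":-8.5,"dz":0,"wx":0,"wy":0,"wz":-12},{"hand":1,"dx":14,"dy":-11.3,"dz":0,"wx":0,"wy":0,"wz":-16},{"hand":1,"dx":17.5,"dy":-14.2,"dz":0,"wx":0,"wy":0,"wz":-20}]'
python3 -c "
from h import *
need([553.5,207.5,170],81.3,0,True)"
```

```text
time_s: 4.5
ee_pos: [535.9, 26.0, 154.1]
ee_rot: [0.84, 0.542, -0.001, -0.001]
contact_force: [1.3, -0.6, -3.8]
finger_gap: 0.447
t 4.5 pos [535.9  26.  154.1] F [ 1.3 -0.6 -3.8] gap 0.447 | d cm [17.26 -5.88  0.27] w deg [ -0.17   0.04 -15.66] goal [553.5 207.5 151.3]
```

```bash
python3 -m creep '[{"hand":1,"dx":4,"dy":-1.4,"dz":0,"wx":0,"wy":0,"wz":-4},{"hand":1,"dx":8,"dy":-2.8,"dz":0,"wx":0,"wy":0,"wz":-8},{"hand":1,"dx":12,"dy":-4.2,"dz":0.1,"wx":0,"wy":0,"wz":-12},{"hand":1,"dx":15.5,"dy":-5.4,"dz":0.2,"wx":0,"wy":0,"wz":-15.6},{"hand":1,"dx":15.5,"dy":-5.4,"dz":0.2,"wx":0,"wy":0,"wz":-15.6}]'
python3 - <<'E'
from h import *
import json
read_camera('wrist')  # settle 0.05 s
need([553.5,207.5,170],81.3,0,True)
cal=get_calibration('wrist'); o=get_obs()
im,d=snap('wrist','w6.png'); np.save('w6d.npy',d)
json.dump({'T':np.array(cal['world_from_camera']).tolist(),'p':list(map(float,o['ee_pos'])),'q':list(map(float,o['ee_rot']))},open('w6.json','w'))
for q in ["plunger_tip","pin_tip","reel","line_mid"]: print(q,[(np.round(a['at'],1),round(a['p'],2)) for a in tip_of('wrist',q)])
snap('scene','s6.png')
for q in ["plunger_tip","pin_tip","reel","line_mid"]: print(q,[(np.round(a['at'],1),round(a['p'],2)) for a in tip_of('scene',q)])
need([553.5,207.5,170],81.3,0,True)
E
```

```text
time_s: 5.0
ee_pos: [550.6, 192.1, 151.3]
ee_rot: [0.758, 0.653, -0.001, -0.002]
contact_force: [-0.9, -0.5, -3.8]
finger_gap: 0.447
t 5.05 pos [550.8 189.7 151.5] F [ 0.8  0.2 -3.7] gap 0.442 | d cm [ 1.8  -0.    0.02] w deg [-0.22  0.08  0.  ] goal [553.5 207.5 151.3]
plunger_tip [(array([563.4, 267.6, 169. ]), 0.6)]
pin_tip []
reel [(array([552.8, 186.8, 174.5]), 0.73)]
line_mid []
plunger_tip [(array([564.9, 262.5, 171.1]), 0.45)]
pin_tip [(array([563.1, 263.1, 169.6]), 0.7), (array([539.1, 110.4, 173.9]), 0.68), (array([ 264.8, -346.4,   25.6]), 0.68)]
reel [(array([550.3, 186.4, 177.3]), 0.95), (array([644. , 391.4,  -2.4]), 0.71), (array([ 234.9, -415.7,   24.6]), 0.51)]
line_mid [(array([551.2, 202.4,  76.1]), 0.7), (array([217.8, 418.9,  72.4]), 0.58)]
t 5.55 pos [552.1 187.1 154. ] F [-0.4  0.1 -4. ] gap 0.446 | d cm [ 2.04 -0.18  0.27] w deg [ 0.01 -0.01 -0.27] goal [553.5 207.5 151.3]
```

View pics/w6.png

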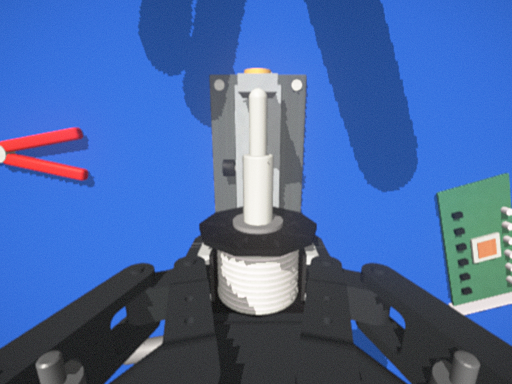

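View pics/s6.png

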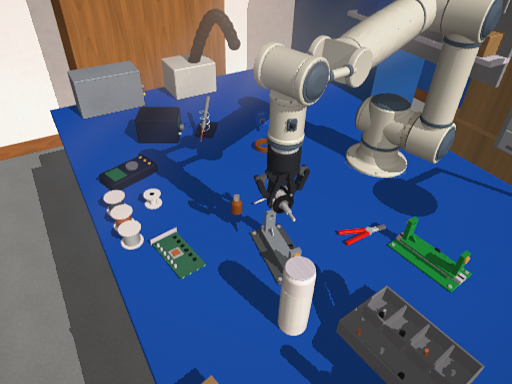

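Both views show the reel gripped level, with the plunger over the rail line: the plunger column is 258, the cheek columns are 237–280 and the base columns are 210–305. I'll measure the far cheek's position from the wrist depth.

```bash
python3 - <<'E'
from h import *
import json
J=json.load(open('w6.json')); d=np.load('w6d.npy'); cal=get_calibration('wrist'); T=np.array(J['T'])
v,u=np.mgrid[:384,:512]; P=np.stack([(u-cal["cx"])/cal["fx"]*d,-(v-cal["cy"])/cal["fy"]*d,-d],-1)@T[:3,:3].T+T[:3,3]
m=(d>0)&(u>225)&(u<295)&(v<110)&(P[...,2]>75)&(P[...,2]<105)
a=np.radians(81.3); U=np.array([np.cos(a),np.sin(a)]); N=np.array([np.sin(a),-np.cos(a)])
Q=P[m]; print(len(Q),'z',np.percentile(Q[:,2],[2,50,98]),'rows',v[m].min(),v[m].max(),'cols',u[m].min(),u[m].max())
s=Q[:,:2]@U; n=Q[:,:2]@N; print('s',np.percentile(s,[1,5,50,95,99]),'n',np.percentile(n,[1,50,99]))
r=cv2.minAreaRect(Q[:,:2].astype(np.float32)); print(r)
p=np.array(J['p']); print('tcp s,n',p[:2]@U,p[:2]@N)
o=get_obs(); q=np.array(o['ee_pos']); print('now',q[:2]@U,q[:2]@N)
for nm,x in dict(top=(565,280.5),topm=(542.5,134),mid=(551,204)).items(): print(nm,np.array(x)@U,np.array(x)@N)
b=(d>0)&(u>205)&(u<312)&(v>65)&(v<200)&(P[...,2]>3)&(P[...,2]<14); nb=P[b][:,:2]@N; print('base n',np.percentile(nb,[1,50,99]), cv2.minAreaRect(P[b][:,:2].astype(np.float32)))
im=cv2.imread('pics/w6.png'); cv2.imwrite('pics/w6c.png',cv2.resize(im[55:235,200:315],None,fx=3.2,fy=3.2,interpolation=cv2.INTER_CUBIC))
E
```

```text
857 z [78.29426945 86.95331633 88.51282453] rows 68 92 cols 237 277
s [355.61243269 355.77375126 362.88015801 370.62017908 371.50568271] n [501.0671929  514.43063105 528.3699595 ]
((563.6080322265625, 281.62261962890625), (16.182830810546875, 27.889225006103516), 81.38289642333984)
tcp s,n 270.82479883158044 515.7595216294859
now 268.45562104847386 517.4623025598077
top 362.7348986895147 516.0703859675612
topm 214.51717581648012 515.9889836805835
mid 284.99746486518933 513.8029243011518
base n [467.34594993 538.30597625 561.64264549] ((556.1741943359375, 233.2618865966797), (128.18165588378906, 95.71943664550781), 81.31159210205078)
```

View pics/w6c.png

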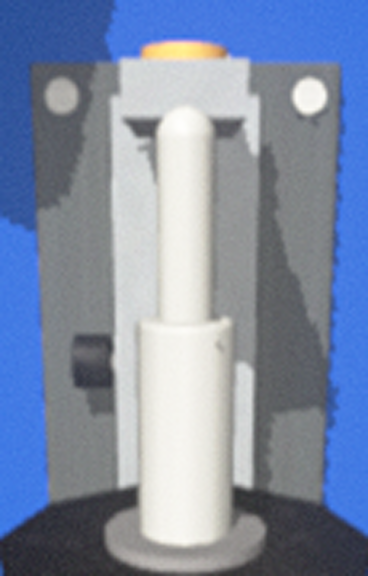

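```bash
python3 - <<'E'
from h import *
for i in range(8):
    o=get_obs(); print(o['time_s'],np.round(o['ee_pos'],1),np.round(o['contact_force'],1),np.abs(o['joint_velocities']).max().round(4)); read_camera('wrist')
E
```

```text
5.55 [552.1 187.1 154. ] [-0.4  0.1 -4. ] 0.0053
5.6 [552.1 187.2 153.9] [ 0.1  0.2 -3.7] 0.004
5.65 [552.1 187.4 153.9] [ 0.  -0.5 -3.9] 0.0034
5.7 [552.1 187.5 153.9] [ 0.4 -0.8 -3. ] 0.0042
5.75 [552.1 187.6 153.9] [ 0.2 -1.3 -3.8] 0.0026
5.8 [552.  187.7 153.8] [-0.8 -0.5 -3.6] 0.0018
5.85 [552.  187.7 153.8] [ 0.5 -0.3 -3.4] 0.0028
5.9 [552.  187.7 153.8] [-0.2  1.  -3.5] 0.0019
```

The far cheek's inner face is at s≈356 mm along the stand axis, agreeing between the top and wrist views, and the centre line is at n≈515. Next I tilt the plunger end down 13°, staying above the cheeks.

```bash
cat >> h.py <<'E'
YAW=81.3; U=np.array([np.cos(np.radians(YAW)),np.sin(np.radians(YAW)),0]); N=np.array([U[1],-U[0],0]); AX=20.2
def C(s,n,z,tilt):  # reel centre target -> need
    need(s*U+n*N+np.array([0,0,z])+Rt(YAW,tilt).apply([0,0,AX]),YAW,tilt)
def st():
    o=get_obs(); Rc=R.from_quat(o['ee_rot']); p=np.array(o['ee_pos']); c=p-Rc.apply([0,0,AX]); x=Rc.apply([1,0,0])
    t=c+80*x; q=c-76*x; f=np.array(o['contact_force'])
    sn=lambda v:np.round([v@U,v@N,v[2]],1)
    print('t',round(o['time_s'],2),'C',sn(c),'plunger(free)',sn(t),'pin',sn(q),'tilt',round(np.degrees(np.arcsin(-x[2])),2),'F s,n,z',sn(f),'gap',round(float(o['finger_gap']),3))
E
python3 -c "
from h import *
st(); C(266.6,515.3,140,13)"
```

```text
t 5.95 C [269.1 517.2 174. ] plunger(free) [349.1 517.5 174. ] pin [193.1 517.  174. ] tilt 0.0 F s,n,z [-0.4  0.4 -3.7] gap 0.443
t 5.95 pos [552.  187.7 153.8] F [ 0.4 -0.5 -3.7] gap 0.443 | d cm [-0.7  -0.19  3.34] w deg [ -0.03 -13.    -0.2 ] goal [549.  181.1 120.3]
```

```bash
python3 -m creep '[{"hand":1,"dx":-0.2,"dy":-0.1,"dz":1,"wx":0,"wy":-4,"wz":0},{"hand":1,"dx":-0.5,"dy":-0.2,"dz":2.2,"wx":0,"wy":-8,"wz":-0.1},{"hand":1,"dx":-0.7,"dy":-0.2,"dz":3.3,"wx":0,"wy":-13,"wz":-0.2},{"hand":1,"dx":-0.7,"dy":-0.2,"dz":3.3,"wx":0,"wy":-13,"wz":-0.2},{"hand":1,"dx":-0.7,"dy":-0.2,"dz":3.3,"wx":0,"wy":-13,"wz":-0.2}]'
python3 -c "
from h import *
for i in range(3): read_camera('top')
st(); C(266.6,515.3,97.5,13); snap('scene','s7.png'); snap('wrist','w7.png')
for c in ('scene','wrist'):
  for q in ['plunger_tip','pin_tip']: print(c,q,[(np.round([np.array(a['at'])@U,np.array(a['at'])@N,a['at'][2]],1),round(a['p'],2)) for a in tip_of(c,q)])
st()
im=cv2.imread('pics/s7.png'); cv2.imwrite('pics/s7c.png',cv2.resize(im[170:290,220:340],(600,600),interpolation=cv2.INTER_CUBIC))"
```

```text
time_s: 6.45
ee_pos: [548.8, 181.8, 120.4]
ee_rot: [0.754, 0.648, -0.086, 0.073]
contact_force: [-1.0, 0.1, -2.6]
finger_gap: 0.45
t 6.6 C [266.4 515.8 141.8] plunger(free) [344.4 515.9 124. ] pin [192.3 515.7 158.8] tilt 12.87 F s,n,z [-0.9  0.3 -3.8] gap 0.443
t 6.6 pos [549.5 180.8 122.1] F [ 0.1 -0.9 -3.8] gap 0.443 | d cm [ 1.   -0.06  4.32] w deg [ 0.07 -0.13 -0.08] goal [549.  181.1  77.8]
scene plunger_tip [(array([344.1, 518.6, 119.9]), 0.59)]
scene pin_tip [(array([-303.3,  311.5,   24.7]), 0.68)]
wrist plunger_tip [(array([342.4, 518.8, 122.3]), 0.7)]
wrist pin_tip []
t 6.9 C [266.4 515.4 140.9] plunger(free) [344.4 515.5 122.9] pin [192.3 515.3 157.9] tilt 12.96 F s,n,z [ 0.6 -0.2 -3.3] gap 0.445
```

View pics/s7c.png

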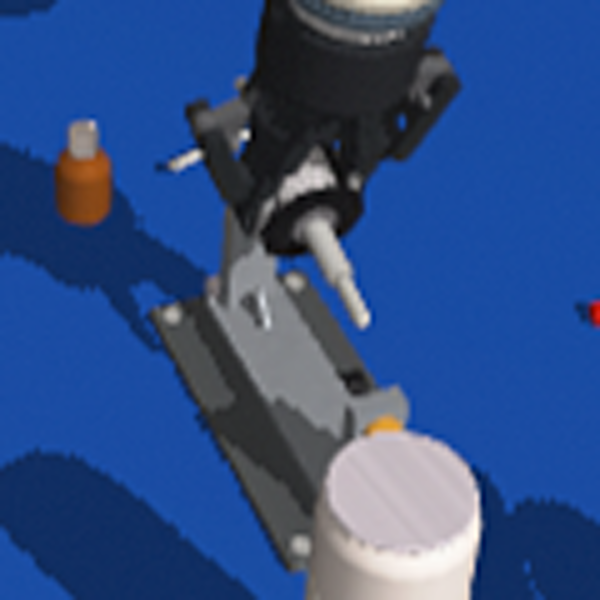

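View pics/w7.png

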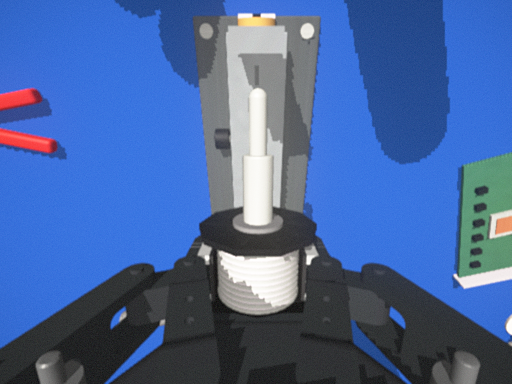

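The reel is tilted plunger end down, and the plunger (col 258) lines up with the cheek (cols 227–284). Descending so the tip sits about 11 mm short of the cheek face.

```bash
python3 -m creep '[{"hand":1,"dx":0.3,"dy":0,"dz":1.4,"wx":0,"wy":0,"wz":0},{"hand":1,"dx":0.65,"dy":0,"dz":2.8,"wx":0,"wy":0,"wz":0},{"hand":1,"dx":0.95,"dy":-0.02,"dz":4.0,"wx":0,"wy":0,"wz":0},{"hand":1,"dx":1.0,"dy":-0.02,"dz":4.25,"wx":0,"wy":0,"wz":0},{"hand":1,"dx":1.0,"dy":-0.02,"dz":4.25,"wx":0,"wy":0,"wz":0}]'
python3 -c "
from h import *
for i in range(3): read_camera('top')
st(); C(266.6,515.3,97.5,13); snap('scene','s8.png'); snap('wrist','w8.png')
for c in ('scene','wrist'):
  for q in ['plunger_tip','pin_tip']: print(c,q,[(np.round([np.array(a['at'])@U,np.array(a['at'])@N,a['at'][2]],1),round(a['p'],2)) for a in tip_of(c,q)])
st()
im=cv2.imread('pics/s8.png'); im2=cv2.imread('pics/w8.png'); cv2.imwrite('pics/s8c.png',np.hstack([cv2.resize(im[190:290,220:320],(400,400),interpolation=cv2.INTER_CUBIC),cv2.resize(im2[0:200,158:358],(400,400),interpolation=cv2.INTER_CUBIC)]))"
```

```text
time_s: 7.4
ee_pos: [548.1, 181.1, 75.6]
ee_rot: [0.754, 0.647, -0.087, 0.073]
contact_force: [-0.5, 0.3, -2.4]
finger_gap: 0.446
t 7.55 C [267.  515.4  97.5] plunger(free) [344.9 515.4  79.6] pin [192.9 515.4 114.6] tilt 12.97 F s,n,z [ 0.6  0.1 -3. ] gap 0.451
t 7.55 pos [549.2 181.5  77.9] F [ 0.1  0.6 -3. ] gap 0.451 | d cm [-0.04 -0.01  0.01] w deg [ 0.04 -0.03 -0.02] goal [549.  181.1  77.8]
scene plunger_tip [(array([340.2, 514.2,  76.5]), 0.36)]
scene pin_tip [(array([-300.3,  311.2,   26.1]), 0.57)]
wrist plunger_tip [(array([343. , 517.9,  79.4]), 0.57)]
wrist pin_tip []
t 7.85 C [266.9 515.2  97.2] plunger(free) [344.9 515.2  79.3] pin [192.8 515.2 114.3] tilt 12.98 F s,n,z [ 0.2  0.5 -4.3] gap 0.447
```

View pics/s8c.png

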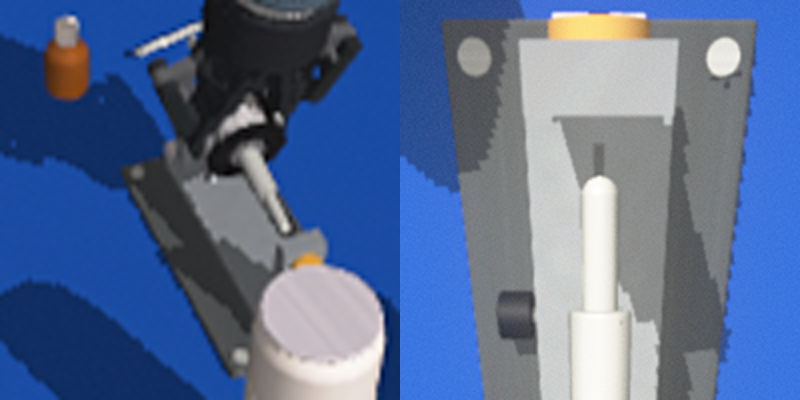

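The plunger is exactly centred on the cheek in the wrist view (col 258 for both). Advancing along the spindle axis and watching the force.

```bash
python3 -m creep '[{"hand":1,"dx":0.4,"dy":0,"dz":0,"wx":0,"wy":0,"wz":0},{"hand":1,"dx":0.8,"dy":0,"dz":0,"wx":0,"wy":0,"wz":0},{"hand":1,"dx":1.2,"dy":0,"dz":0,"wx":0,"wy":0,"wz":0},{"hand":1,"dx":1.6,"dy":0,"dz":0,"wx":0,"wy":0,"wz":0},{"hand":1,"dx":1.6,"dy":0,"dz":0,"wx":0,"wy":0,"wz":0}]'
python3 -c "
from h import *
st(); read_camera('wrist'); st()"
```

```text
time_s: 8.35
ee_pos: [551.0, 197.4, 73.1]
ee_rot: [0.754, 0.647, -0.086, 0.073]
contact_force: [-0.3, 0.5, -2.7]
finger_gap: 0.452
t 8.35 C [283.  514.9  92.8] plunger(free) [360.9 514.8  74.8] pin [208.9 514.9 109.9] tilt 13.0 F s,n,z [ 0.4 -0.4 -2.7] gap 0.452
t 8.4 C [282.7 514.9  92.9] plunger(free) [360.6 514.9  74.9] pin [208.6 514.9 110. ] tilt 13.01 F s,n,z [ 0.4  0.  -3.8] gap 0.445
```

The tip is about 4.6 mm past the face with no force, so it is in the recess. Continuing to the bottom and then into the spring.

```bash
python3 -m creep '[{"hand":1,"dx":0.2,"dy":0,"dz":0,"wx":0,"wy":0,"wz":0},{"hand":1,"dx":0.4,"dy":0,"dz":0,"wx":0,"wy":0,"wz":0},{"hand":1,"dx":0.6,"dy":0,"dz":0,"wx":0,"wy":0,"wz":0},{"hand":1,"dx":0.6,"dy":0,"dz":0,"wx":0,"wy":0,"wz":0}]'
python3 -c "
from h import *
st(); read_camera('wrist'); st()"
```

```text
time_s: 8.8
ee_pos: [552.0, 202.2, 72.2]
ee_rot: [0.754, 0.647, -0.086, 0.074]
contact_force: [-0.4, -1.8, -2.1]
finger_gap: 0.446
t 8.8 C [287.9 515.1  91.9] plunger(free) [365.9 515.1  73.8] pin [213.9 515.1 109.1] tilt 13.05 F s,n,z [-1.9 -0.1 -2.1] gap 0.446
t 8.85 C [287.9 515.1  91.9] plunger(free) [365.8 515.1  73.8] pin [213.8 515.1 109.1] tilt 13.05 F s,n,z [-2.1 -0.5 -3.1] gap 0.444
```

```bash
python3 -m creep '[{"hand":1,"dx":0.2,"dy":0,"dz":0,"wx":0,"wy":0,"wz":0},{"hand":1,"dx":0.4,"dy":0,"dz":0,"wx":0,"wy":0,"wz":0},{"hand":1,"dx":0.6,"dy":0,"dz":0,"wx":0,"wy":0,"wz":0},{"hand":1,"dx":0.6,"dy":0,"dz":0,"wx":0,"wy":0,"wz":0}]'
python3 -c "
from h import *
st(); read_camera('wrist'); st(); read_camera('wrist'); st()"
```

```text
time_s: 9.25
ee_pos: [552.9, 207.9, 70.8]
ee_rot: [0.754, 0.647, -0.087, 0.074]
contact_force: [-1.4, -5.8, -1.4]
finger_gap: 0.446
t 9.25 C [293.7 515.1  90.5] plunger(free) [371.6 515.1  72.4] pin [219.6 515.1 107.7] tilt 13.07 F s,n,z [-5.9 -0.5 -1.4] gap 0.446
t 9.3 C [293.6 515.1  90.5] plunger(free) [371.5 515.1  72.4] pin [219.6 515.1 107.7] tilt 13.07 F s,n,z [-5.3 -0.3 -2. ] gap 0.447
t 9.35 C [293.5 515.1  90.5] plunger(free) [371.5 515.2  72.5] pin [219.5 515.1 107.7] tilt 13.07 F s,n,z [-4.7 -0.3 -2.4] gap 0.446
```

Force is about 5.5 N axial, so the spring is in about 5.8 mm and the recess bottom is at s≈365.7. Pushing on towards about 13.5 mm compression.

```bash
python3 -m creep '[{"hand":1,"dx":0.2,"dy":0,"dz":0,"wx":0,"wy":0,"wz":0},{"hand":1,"dx":0.4,"dy":0,"dz":0,"wx":0,"wy":0,"wz":0},{"hand":1,"dx":0.6,"dy":0,"dz":0,"wx":0,"wy":0,"wz":0},{"hand":1,"dx":0.7,"dy":0,"dz":0,"wx":0,"wy":0,"wz":0},{"hand":1,"dx":0.7,"dy":0,"dz":0,"wx":0,"wy":0,"wz":0}]'
python3 -c "
from h import *
st(); read_camera('wrist'); st(); read_camera('wrist'); st(); snap('wrist','w9.png'); st()"
```

```text
time_s: 9.85
ee_pos: [553.8, 213.6, 69.4]
ee_rot: [0.754, 0.647, -0.087, 0.074]
contact_force: [-2.9, -8.1, -0.9]
finger_gap: 0.442
t 9.85 C [299.5 515.1  89.1] plunger(free) [377.4 515.2  70.9] pin [225.5 515.  106.4] tilt 13.17 F s,n,z [-8.5 -1.6 -0.9] gap 0.442
t 9.9 C [299.5 515.1  89.1] plunger(free) [377.4 515.2  70.9] pin [225.5 515.1 106.4] tilt 13.17 F s,n,z [-9.6 -2.   0.3] gap 0.445
t 9.95 C [299.5 515.1  89.1] plunger(free) [377.3 515.2  70.9] pin [225.5 515.  106.5] tilt 13.17 F s,n,z [-8.7 -1.  -0.6] gap 0.446
t 10.0 C [299.4 515.1  89.1] plunger(free) [377.3 515.2  70.9] pin [225.4 515.  106.4] tilt 13.18 F s,n,z [-8.2 -0.6 -0.2] gap 0.447
```

View pics/w9.png

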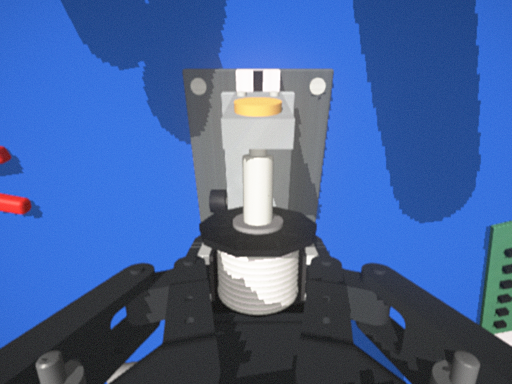

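The plunger is in the cheek and about 12 mm compressed (9.2 N). Two more mm, then level about the tip.

```bash
python3 -m creep '[{"hand":1,"dx":0.1,"dy":0,"dz":0,"wx":0,"wy":0,"wz":0},{"hand":1,"dx":0.2,"dy":0,"dz":0,"wx":0,"wy":0,"wz":0},{"hand":1,"dx":0.23,"dy":0,"dz":0,"wx":0,"wy":0,"wz":0}]'
python3 -c "
from h import *
st(); read_camera('wrist'); st(); read_camera('wrist'); st()
for t in (9,6,3,0):
  a=np.radians(t); C(365.6-66*np.cos(a),515.1,74.2+66*np.sin(a),t)"
```

```text
time_s: 10.3
ee_pos: [554.1, 215.5, 69.0]
ee_rot: [0.754, 0.647, -0.088, 0.075]
contact_force: [-2.3, -9.7, 0.4]
finger_gap: 0.446
t 10.3 C [301.4 515.1  88.6] plunger(free) [379.3 515.2  70.4] pin [227.4 515.  106. ] tilt 13.2 F s,n,z [-9.9 -0.8  0.4] gap 0.446
t 10.35 C [301.4 515.1  88.7] plunger(free) [379.3 515.2  70.4] pin [227.5 515.  106. ] tilt 13.2 F s,n,z [-10.2  -0.6  -0.2] gap 0.445
t 10.4 C [301.4 515.1  88.7] plunger(free) [379.3 515.2  70.4] pin [227.4 515.  106. ] tilt 13.21 F s,n,z [-10.   -1.1  -1.2] gap 0.443
t 10.4 pos [554.1 215.5  69. ] F [-2.6 -9.7 -1.2] gap 0.443 | d cm [ 0.15 -0.    0.42] w deg [-0.06  4.21 -0.08] goal [554.1 215.9  64.6]
t 10.4 pos [554.1 215.5  69. ] F [-2.6 -9.7 -1.2] gap 0.443 | d cm [ 0.29 -0.    0.75] w deg [-0.06  7.21 -0.08] goal [554.2 216.5  61. ]
t 10.4 pos [554.1 215.5  69. ] F [-2.6 -9.7 -1.2] gap 0.443 | d cm [ 0.44 -0.    1.08] w deg [-0.06 10.21 -0.09] goal [554.3 217.3  57.5]
t 10.4 pos [554.1 215.5  69. ] F [-2.6 -9.7 -1.2] gap 0.443 | d cm [ 0.62 -0.    1.4 ] w deg [-0.06 13.21 -0.09] goal [554.5 218.2  54. ]
```

```bash
python3 -m creep '[{"hand":1,"dx":0.08,"dy":0,"dz":0.21,"wx":0,"wy":2.1,"wz":0},{"hand":1,"dx":0.15,"dy":0,"dz":0.42,"wx":0,"wy":4.2,"wz":0},{"hand":1,"dx":0.22,"dy":0,"dz":0.59,"wx":0,"wy":5.7,"wz":0},{"hand":1,"dx":0.22,"dy":0,"dz":0.59,"wx":0,"wy":5.7,"wz":0}]'
python3 -c "
from h import *
st(); read_camera('wrist'); st(); snap('scene','s10.png'); st()
for t in (4,2,0):
  a=np.radians(t); C(365.6-66*np.cos(a),515.1,74.2+66*np.sin(a),t)
im=cv2.imread('pics/s10.png'); cv2.imwrite('pics/s10c.png',cv2.resize(im[190:290,220:320],(600,600),interpolation=cv2.INTER_CUBIC))"
```

```text
time_s: 10.8
ee_pos: [554.1, 215.6, 62.4]
ee_rot: [0.758, 0.649, -0.05, 0.042]
contact_force: [-2.7, -9.6, -1.3]
finger_gap: 0.449
t 10.8 C [299.5 515.1  82.4] plunger(free) [378.8 515.3  72. ] pin [224.2 514.9  92.3] tilt 7.48 F s,n,z [-9.9 -1.2 -1.3] gap 0.449
t 10.85 C [299.7 515.1  82.5] plunger(free) [379.  515.3  72. ] pin [224.3 515.   92.4] tilt 7.51 F s,n,z [-9.4 -1.2 -0.8] gap 0.445
t 10.9 C [299.8 515.1  82.5] plunger(free) [379.1 515.3  72. ] pin [224.5 515.   92.4] tilt 7.52 F s,n,z [-9.7 -0.6 -2.6] gap 0.443
t 10.9 pos [554.1 215.8  62.4] F [-2.  -9.5 -2.6] gap 0.443 | d cm [0.17 0.   0.36] w deg [-0.07  3.52 -0.11] goal [554.3 217.   58.7]
t 10.9 pos [554.1 215.8  62.4] F [-2.  -9.5 -2.6] gap 0.443 | d cm [0.26 0.   0.58] w deg [-0.07  5.52 -0.11] goal [554.4 217.6  56.3]
t 10.9 pos [554.1 215.8  62.4] F [-2.  -9.5 -2.6] gap 0.443 | d cm [0.35 0.   0.81] w deg [-0.07  7.52 -0.11] goal [554.5 218.2  54. ]
```

View pics/s10c.png

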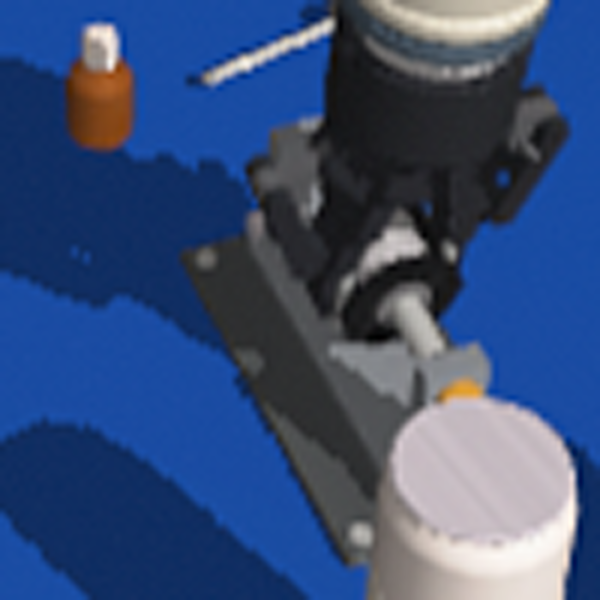

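Level-ish, with Fz consistent with no contact at the pin, whose underside is now just at cheek-top height. Continuing in small steps.

```bash
python3 -m creep '[{"hand":1,"dx":0.06,"dy":0,"dz":0.1,"wx":0,"wy":1,"wz":0},{"hand":1,"dx":0.12,"dy":0,"dz":0.2,"wx":0,"wy":2,"wz":0},{"hand":1,"dx":0.12,"dy":0,"dz":0.2,"wx":0,"wy":2,"wz":0}]'
python3 -c "
from h import *
st(); read_camera('wrist'); st(); read_camera('wrist'); st()
for t in (4,2,0):
  a=np.radians(t); C(365.6-66*np.cos(a),515.1,74.2+66*np.sin(a),t)"
```

```text
time_s: 11.2
ee_pos: [554.2, 216.6, 60.1]
ee_rot: [0.758, 0.65, -0.037, 0.031]
contact_force: [-3.2, -10.9, -1.0]
finger_gap: 0.442
t 11.2 C [299.9 515.1  80.2] plunger(free) [379.5 515.2  72.5] pin [224.2 514.9  87.5] tilt 5.52 F s,n,z [-11.2  -1.5  -1. ] gap 0.442
t 11.25 C [300.  515.1  80.2] plunger(free) [379.6 515.2  72.5] pin [224.3 515.   87.6] tilt 5.53 F s,n,z [-10.7  -1.9  -1.4] gap 0.447
t 11.3 C [300.  515.1  80.2] plunger(free) [379.6 515.2  72.5] pin [224.4 515.   87.6] tilt 5.54 F s,n,z [-9.5 -0.8 -1.4] gap 0.445
t 11.3 pos [554.2 216.7  60.1] F [-2.3 -9.3 -1.4] gap 0.445 | d cm [0.04 0.   0.14] w deg [-0.08  1.54 -0.09] goal [554.3 217.   58.7]
t 11.3 pos [554.2 216.7  60.1] F [-2.3 -9.3 -1.4] gap 0.445 | d cm [0.12 0.   0.37] w deg [-0.08  3.54 -0.09] goal [554.4 217.6  56.3]
t 11.3 pos [554.2 216.7  60.1] F [-2.3 -9.3 -1.4] gap 0.445 | d cm [0.21 0.   0.59] w deg [-0.07  5.54 -0.1 ] goal [554.5 218.2  54. ]
```

```bash
python3 -m creep '[{"hand":1,"dx":0.04,"dy":0,"dz":0.13,"wx":0,"wy":1.2,"wz":0},{"hand":1,"dx":0.09,"dy":0,"dz":0.26,"wx":0,"wy":2.4,"wz":0},{"hand":1,"dx":0.09,"dy":0,"dz":0.26,"wx":0,"wy":2.4,"wz":0}]'
python3 -c "
from h import *
st(); read_camera('wrist'); st(); read_camera('wrist'); st()
for t in (1,0):
  a=np.radians(t); C(365.6-66*np.cos(a),515.1,74.2+66*np.sin(a),t)"
```

```text
time_s: 11.6
ee_pos: [554.3, 217.1, 57.2]
ee_rot: [0.759, 0.65, -0.021, 0.017]
contact_force: [-2.8, -10.9, -2.5]
finger_gap: 0.445
t 11.6 C [299.6 515.1  77.4] plunger(free) [379.4 515.3  73. ] pin [223.7 515.   81.5] tilt 3.12 F s,n,z [-11.2  -1.2  -2.5] gap 0.445
t 11.65 C [299.7 515.1  77.5] plunger(free) [379.5 515.2  73.1] pin [223.8 514.9  81.6] tilt 3.14 F s,n,z [-9.8 -1.1 -2.1] gap 0.451
t 11.7 C [299.7 515.1  77.5] plunger(free) [379.6 515.2  73.1] pin [223.8 515.   81.7] tilt 3.14 F s,n,z [-10.7  -0.9  -2. ] gap 0.445
t 11.7 pos [554.3 217.3  57.3] F [ -2.5 -10.4  -2. ] gap 0.445 | d cm [0.08 0.   0.21] w deg [-0.08  2.14 -0.1 ] goal [554.4 217.9  55.2]
t 11.7 pos [554.3 217.3  57.3] F [ -2.5 -10.4  -2. ] gap 0.445 | d cm [0.12 0.   0.33] w deg [-0.08  3.14 -0.1 ] goal [554.5 218.2  54. ]
```

```bash
python3 -m creep '[{"hand":1,"dx":0.05,"dy":0,"dz":0.11,"wx":0,"wy":1.1,"wz":0},{"hand":1,"dx":0.09,"dy":0,"dz":0.21,"wx":0,"wy":2.1,"wz":0},{"hand":1,"dx":0.11,"dy":0,"dz":0.29,"wx":0,"wy":3.1,"wz":-0.1},{"hand":1,"dx":0.11,"dy":0,"dz":0.29,"wx":0,"wy":3.1,"wz":-0.1}]'
python3 -c "
from h import *
st(); read_camera('wrist'); st(); read_camera('wrist'); st()
snap('wrist','w11.png'); snap('top','t11.png')
im=cv2.imread('pics/w11.png'); im2=cv2.imread('pics/t11.png'); cv2.imwrite('pics/c11.png',np.hstack([im[0:384,100:420],cv2.resize(im2[150:230,160:240],(384,384),interpolation=cv2.INTER_CUBIC)]))"
```

```text
time_s: 12.1
ee_pos: [554.4, 218.0, 54.0]
ee_rot: [0.759, 0.651, -0.001, -0.0]
contact_force: [-2.1, -10.5, -2.8]
finger_gap: 0.447
t 12.1 C [299.3 515.1  74.2] plunger(free) [379.3 515.1  74.1] pin [223.3 515.1  74.3] tilt 0.04 F s,n,z [-10.7  -0.4  -2.8] gap 0.447
t 12.15 C [299.4 515.1  74.3] plunger(free) [379.4 515.2  74.2] pin [223.4 515.1  74.3] tilt 0.05 F s,n,z [-9.7 -1.9 -2.6] gap 0.449
t 12.2 C [299.5 515.1  74.3] plunger(free) [379.5 515.1  74.2] pin [223.5 515.1  74.4] tilt 0.06 F s,n,z [-10.    0.1  -2.3] gap 0.447
```

View pics/c11.png

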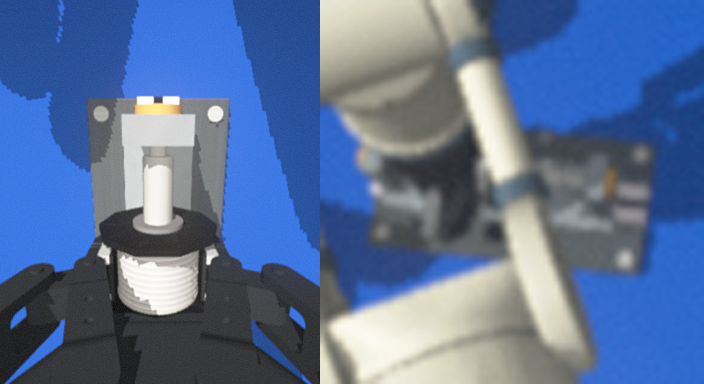

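Level at the recess line with the spring force steady at about 10 N. Now let the plain end out towards its recess.

```bash
python3 -m creep '[{"hand":1,"dx":-0.1,"dy":0,"dz":-0.03,"wx":0,"wy":0,"wz":0},{"hand":1,"dx":-0.25,"dy":0,"dz":-0.03,"wx":0,"wy":0,"wz":0},{"hand":1,"dx":-0.4,"dy":0,"dz":-0.03,"wx":0,"wy":0,"wz":0},{"hand":1,"dx":-0.4,"dy":0,"dz":-0.03,"wx":0,"wy":0,"wz":0}]'
python3 -c "
from h import *
st(); read_camera('wrist'); st(); read_camera('wrist'); st()"
```

```text
time_s: 12.7
ee_pos: [553.9, 214.7, 54.3]
ee_rot: [0.759, 0.652, -0.0, -0.0]
contact_force: [-1.6, -8.3, -3.8]
finger_gap: 0.446
t 12.7 C [296.  515.1  74.5] plunger(free) [376.  515.1  74.5] pin [220.  515.1  74.5] tilt 0.01 F s,n,z [-8.4 -0.3 -3.8] gap 0.446
t 12.75 C [296.1 515.1  74.5] plunger(free) [376.1 515.1  74.5] pin [220.1 515.1  74.5] tilt 0.01 F s,n,z [-8.9  0.1 -3.8] gap 0.448
t 12.8 C [296.1 515.1  74.5] plunger(free) [376.1 515.   74.5] pin [220.1 515.1  74.5] tilt 0.01 F s,n,z [-8.4  0.2 -3.5] gap 0.447
```

```bash
python3 -m creep '[{"hand":1,"dx":-0.15,"dy":0,"dz":0,"wx":0,"wy":0,"wz":0},{"hand":1,"dx":-0.3,"dy":0,"dz":0,"wx":0,"wy":0,"wz":0},{"hand":1,"dx":-0.4,"dy":0,"dz":0,"wx":0,"wy":0,"wz":0},{"hand":1,"dx":-0.4,"dy":0,"dz":0,"wx":0,"wy":0,"wz":0}]'
python3 -c "
from h import *
st(); read_camera('wrist'); st(); read_camera('wrist'); st()"
```

```text
time_s: 13.2
ee_pos: [553.4, 211.3, 54.4]
ee_rot: [0.758, 0.652, 0.0, -0.001]
contact_force: [-1.5, -7.3, -4.1]
finger_gap: 0.45
t 13.2 C [292.6 515.1  74.6] plunger(free) [372.6 515.   74.7] pin [216.6 515.2  74.5] tilt -0.05 F s,n,z [-7.4 -0.3 -4.1] gap 0.45
t 13.25 C [292.7 515.1  74.6] plunger(free) [372.7 515.   74.7] pin [216.7 515.2  74.5] tilt -0.05 F s,n,z [-6.7  0.2 -3.6] gap 0.445
t 13.3 C [292.7 515.1  74.6] plunger(free) [372.7 515.   74.7] pin [216.7 515.2  74.5] tilt -0.05 F s,n,z [-6.   0.5 -4. ] gap 0.447
```

The pin is about 5 mm into its recess. A bit further to the bottom.

```bash
python3 -m creep '[{"hand":1,"dx":-0.1,"dy":0,"dz":0,"wx":0,"wy":0,"wz":0},{"hand":1,"dx":-0.2,"dy":0,"dz":0,"wx":0,"wy":0,"wz":0},{"hand":1,"dx":-0.3,"dy":0,"dz":0,"wx":0,"wy":0,"wz":0},{"hand":1,"dx":-0.3,"dy":0,"dz":0,"wx":0,"wy":0,"wz":0}]'
python3 -c "
from h import *
st(); read_camera('wrist'); st(); read_camera('wrist'); st()"
```

```text
time_s: 13.7
ee_pos: [553.0, 208.9, 54.5]
ee_rot: [0.758, 0.652, 0.0, -0.001]
contact_force: [0.1, -5.5, -4.8]
finger_gap: 0.447
t 13.7 C [290.1 515.1  74.7] plunger(free) [370.1 515.   74.8] pin [214.1 515.1  74.5] tilt -0.1 F s,n,z [-5.4  0.9 -4.8] gap 0.447
t 13.75 C [290.2 515.1  74.7] plunger(free) [370.2 515.   74.9] pin [214.2 515.2  74.6] tilt -0.12 F s,n,z [-5.4  0.5 -3.8] gap 0.441
t 13.8 C [290.3 515.1  74.8] plunger(free) [370.3 515.   74.9] pin [214.3 515.2  74.6] tilt -0.13 F s,n,z [-5.   0.3 -3.1] gap 0.444
```

```bash
python3 -m creep '[{"hand":1,"dx":-0.1,"dy":0,"dz":0,"wx":0,"wy":0,"wz":0},{"hand":1,"dx":-0.15,"dy":0,"dz":0,"wx":0,"wy":0,"wz":0},{"hand":1,"dx":-0.15,"dy":0,"dz":0,"wx":0,"wy":0,"wz":0}]'
python3 -c "
from h import *
st(); read_camera('wrist'); st(); read_camera('wrist'); st()"
```

```text
time_s: 14.1
ee_pos: [552.8, 208.1, 54.8]
ee_rot: [0.758, 0.652, 0.001, -0.001]
contact_force: [0.5, -4.6, -5.6]
finger_gap: 0.446
t 14.1 C [289.3 515.   75. ] plunger(free) [369.3 514.9  75.2] pin [213.3 515.1  74.7] tilt -0.19 F s,n,z [-4.5  1.2 -5.6] gap 0.446
t 14.15 C [289.3 515.   75.1] plunger(free) [369.3 514.9  75.3] pin [213.3 515.2  74.8] tilt -0.19 F s,n,z [-4.3 -0.1 -4.8] gap 0.446
t 14.2 C [289.3 515.1  75.1] plunger(free) [369.3 514.9  75.4] pin [213.3 515.2  74.8] tilt -0.19 F s,n,z [-4.7  1.2 -5.2] gap 0.447
```

Fz has crept to about -5 N, a light touch on the recess top, so I'll ease down 1.5 mm and feel for the bottom.

```bash
python3 -m creep '[{"hand":1,"dx":0,"dy":0,"dz":0.08,"wx":0,"wy":0,"wz":0},{"hand":1,"dx":-0.05,"dy":0,"dz":0.15,"wx":0,"wy":0,"wz":0},{"hand":1,"dx":-0.1,"dy":0,"dz":0.15,"wx":0,"wy":0,"wz":0},{"hand":1,"dx":-0.1,"dy":0,"dz":0.15,"wx":0,"wy":0,"wz":0}]'
python3 -c "
from h import *
st(); read_camera('wrist'); st(); read_camera('wrist'); st()"
```

```text
time_s: 14.6
ee_pos: [552.9, 207.7, 53.7]
ee_rot: [0.758, 0.652, 0.002, -0.001]
contact_force: [0.7, -2.1, -4.1]
finger_gap: 0.445
t 14.6 C [288.8 515.1  73.9] plunger(free) [368.8 515.   74.3] pin [212.8 515.2  73.6] tilt -0.26 F s,n,z [-2.   1.  -4.1] gap 0.445
t 14.65 C [288.8 515.1  73.9] plunger(free) [368.8 515.   74.3] pin [212.8 515.2  73.6] tilt -0.26 F s,n,z [-1.7  0.2 -4. ] gap 0.446
t 14.7 C [288.8 515.1  73.9] plunger(free) [368.8 514.9  74.3] pin [212.8 515.2  73.6] tilt -0.25 F s,n,z [-1.3  0.8 -4.2] gap 0.446
```

The push dropped from 4.5 to 1.5 N over 0.5 mm, so the pin is on its recess bottom. Lower slightly, then open.

```bash
python3 -m creep '[{"hand":1,"dx":0,"dy":0,"dz":0.06,"wx":0,"wy":0,"wz":0},{"hand":1,"dx":0,"dy":0,"dz":0.12,"wx":0,"wy":0,"wz":0},{"hand":1,"dx":0,"dy":0,"dz":0.12,"wx":0,"wy":0,"wz":0}]'
python3 -c "
from h import *
st(); read_camera('wrist'); st(); snap('wrist','w12.png'); st()"
```

```text
time_s: 15.0
ee_pos: [553.0, 207.7, 53.2]
ee_rot: [0.758, 0.652, 0.002, -0.001]
contact_force: [-2.1, -1.7, 1.4]
finger_gap: 0.442
t 15.0 C [288.8 515.2  73.4] plunger(free) [368.8 515.1  73.8] pin [212.8 515.4  73. ] tilt -0.26 F s,n,z [-2.  -1.8  1.4] gap 0.442
t 15.05 C [288.8 515.2  73.3] plunger(free) [368.8 515.1  73.7] pin [212.8 515.4  73. ] tilt -0.26 F s,n,z [-1.6 -1.1  1.5] gap 0.447
t 15.1 C [288.8 515.2  73.3] plunger(free) [368.8 515.1  73.7] pin [212.8 515.4  73. ] tilt -0.26 F s,n,z [-1.3 -0.3  2.3] gap 0.443
```

View pics/w12.png

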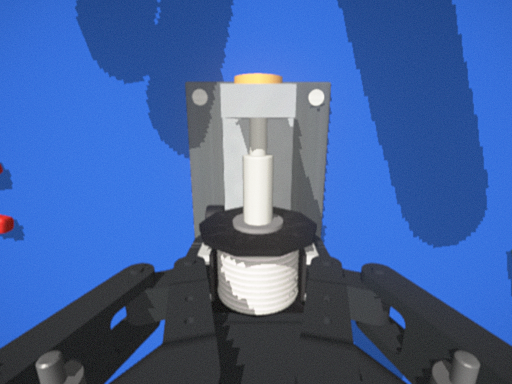

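The plunger runs into the cheek at col 258, and Fz shows the stand carrying the reel. Opening now.

```bash
python3 -m creep '[{"hand":0.5,"dx":0,"dy":0,"dz":-0.04,"wx":0,"wy":0,"wz":0},{"hand":0.3,"dx":0,"dy":0,"dz":-0.04,"wx":0,"wy":0,"wz":0},{"hand":0,"dx":0,"dy":0,"dz":-0.04,"wx":0,"wy":0,"wz":0},{"hand":0,"dx":0,"dy":0,"dz":-0.04,"wx":0,"wy":0,"wz":0},{"hand":0,"dx":0,"dy":0,"dz":-0.04,"wx":0,"wy":0,"wz":0}]' 20
python3 -c "
from h import *
st(); snap('wrist','w13.png'); st()"
```

```text
time_s: 15.6
ee_pos: [552.8, 207.3, 52.6]
ee_rot: [0.758, 0.652, 0.001, -0.001]
contact_force: [0.1, 1.1, 0.4]
finger_gap: 1.002
t 15.6 C [288.4 515.   72.8] plunger(free) [368.4 514.9  73.1] pin [212.4 515.2  72.6] tilt -0.2 F s,n,z [ 1.1 -0.1  0.4] gap 1.002
t 15.65 C [288.4 515.1  72.9] plunger(free) [368.4 514.9  73.1] pin [212.4 515.2  72.6] tilt -0.21 F s,n,z [-0.3  0.8  0.4] gap 1.0
```

View pics/w13.png

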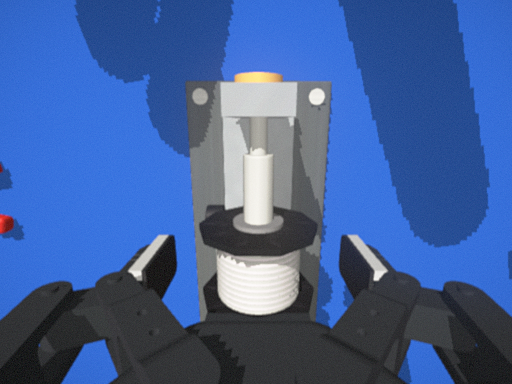

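The reel stays hanging with the pads clear on both sides. Retreating straight up.

```bash
python3 -m creep '[{"hand":0,"dx":0,"dy":0,"dz":-2,"wx":0,"wy":0,"wz":0},{"hand":0,"dx":0,"dy":0,"dz":-6,"wx":0,"wy":0,"wz":0},{"hand":0,"dx":0,"dy":0,"dz":-10,"wx":0,"wy":0,"wz":0},{"hand":0,"dx":0,"dy":0,"dz":-14,"wx":0,"wy":0,"wz":0}]'
python3 -c "
from h import *
st(); C(200,515.1,230,0)"
```

```text
time_s: 16.05
ee_pos: [552.5, 206.6, 194.0]
ee_rot: [0.758, 0.652, 0.001, -0.001]
contact_force: [-0.1, -0.5, 0.7]
finger_gap: 0.998
t 16.05 C [287.8 514.9 214.2] plunger(free) [367.8 514.8 214.5] pin [211.8 515.  214. ] tilt -0.19 F s,n,z [-0.5  0.   0.7] gap 0.998
t 16.05 pos [552.5 206.6 194. ] F [-0.1 -0.5  0.7] gap 0.998 | d cm [-8.78  0.01 -1.61] w deg [-0.04 -0.19  0.08] goal [539.4 119.8 209.8]
```

```bash
python3 -m creep '[{"hand":0,"dx":-4,"dy":0,"dz":-2,"wx":0,"wy":0,"wz":0},{"hand":0,"dx":-8,"dy":0,"dz":-4,"wx":0,"wy":0,"wz":0},{"hand":0,"dx":-12,"dy":0,"dz":-4,"wx":0,"wy":0,"wz":0},{"hand":0,"dx":-12,"dy":0,"dz":-4,"wx":0,"wy":0,"wz":0}]'
python3 - <<'E'
from h import *
im=read_camera('wrist')
cal=get_calibration('wrist'); im,d=snap('wrist','w14.png'); T=np.array(cal['world_from_camera'])
f=lambda a:np.round([np.array(a)@U,np.array(a)@N,a[2]],1)
for c in ('wrist','scene','top'):
  if c!='wrist': snap(c,c+'14.png')
  for q in ['plunger_tip','pin_tip','reel','line_mid']: print(c,q,[(f(a['at']),round(a['p'],2)) for a in tip_of(c,q) if a['at'][1]>50])
v,u=np.mgrid[:384,:512]; P=np.stack([(u-cal["cx"])/cal["fx"]*d,-(v-cal["cy"])/cal["fy"]*d,-d],-1)@T[:3,:3].T+T[:3,3]
s=P@U;n=P@N;z=P[...,2]
for s0 in range(216,360,8):
    m=(d>0)&(abs(s-s0)<4)&(abs(n-515)<8)&(z>60); 
    if m.sum(): print(s0,m.sum(),'ztop',np.round(np.percentile(z[m],95),1),'n',np.round(n[m].mean(),1))
a=cv2.imread('pics/scene14.png'); b=cv2.imread('pics/top14.png'); w_=cv2.imread('pics/w14.png')
cv2.imwrite('pics/c14.png',np.hstack([cv2.resize(a[190:290,230:330],(390,390),interpolation=cv2.INTER_CUBIC),cv2.resize(w_[100:360,128:388],(390,390),interpolation=cv2.INTER_CUBIC)]))
E
```

```text
time_s: 16.45
ee_pos: [534.8, 84.1, 233.9]
ee_rot: [0.76, 0.65, 0.002, 0.0]
contact_force: [-0.4, 0.8, -0.9]
finger_gap: 1.003
wrist plunger_tip []
wrist pin_tip [(array([212.1, 521.1,  72.3]), 0.98), (array([200.3, 768.2,   2.1]), 0.42)]
wrist reel [(array([288.8, 515.7,  78.6]), 0.93)]
wrist line_mid []
scene plunger_tip []
scene pin_tip [(array([212.2, 513.7,  73.8]), 0.88)]
scene reel [(array([287.1, 515.2,  74.2]), 0.62), (array([303.5, 268.4,   3.3]), 0.56)]
scene line_mid [(array([447.4, 151.8,  73.4]), 0.94), (array([284.8, 514.7,  75.1]), 0.92)]
top plunger_tip []
top pin_tip [(array([211. , 514.2,  73.2]), 0.69), (array([488.1, 581.3,   1. ]), 0.46)]
top reel [(array([287.5, 514.2,  71.6]), 0.75)]
top line_mid [(array([284.3, 513.9,  76.2]), 0.96), (array([444.7, 154. ,  72.5]), 0.66), (array([211.1, 511.9,  73.1]), 0.24)]
216 142 ztop 88.3 n 515.1
224 62 ztop 77.4 n 514.7
232 91 ztop 78.6 n 514.7
240 103 ztop 79.0 n 514.6
248 111 ztop 78.4 n 514.7
256 109 ztop 78.9 n 514.7
264 129 ztop 83.1 n 515.0
272 169 ztop 98.8 n 514.8
280 152 ztop 92.5 n 514.7
288 156 ztop 92.5 n 514.8
296 163 ztop 92.2 n 514.9
304 176 ztop 99.2 n 514.9
312 57 ztop 79.3 n 514.4
320 132 ztop 78.9 n 514.4
328 133 ztop 79.0 n 514.3
336 118 ztop 78.8 n 514.4
344 16 ztop 76.0 n 514.4
```

View pics/c14.png

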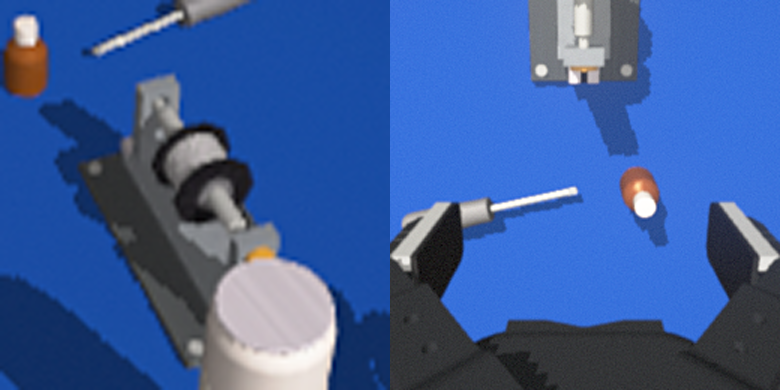

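View pics/w14.png

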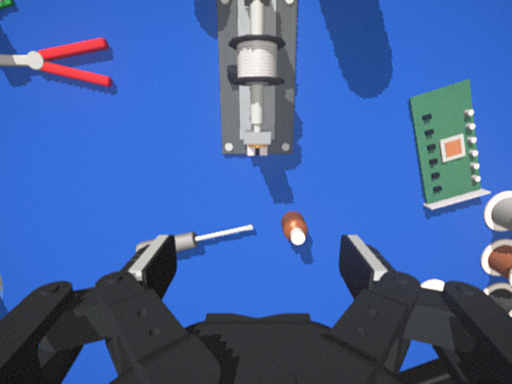

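The reel hangs level between the cheeks. The tube top is at z≈79 on both sides of the flanges, so the axis is about 72–73, and the ends run into both cheeks at cols 257–258. The bystanders are unmoved, and the arm is clear and still. Handing in.

```bash
python3 -c "
from h import *
print(get_obs()['time_s'],np.abs(get_obs()['joint_velocities']).max()); print(finish_job())"
```

```text
17.25 0.003421576552068922
the job is handed in; nothing more can be done
None
```

The full solder reel is loaded in the grey stand, and I handed the job in at 17.25 s. No verdict is reported, so what follows is from my own checks.

**What I did:** I gripped the black-flanged reel by its winding and tilted the sprung end down 13°. I put that end into the recess of the cheek nearer the spray can and pressed the spring in about 14 mm. Then I levelled the reel, slid the plain end out into its recess until I felt it bottom, opened the gripper and backed away. The measured push along the spindle peaked at about 11 N.

**Last checks:**
- **Level:** the tube top reads z≈79 mm on both sides of the flanges, putting the axis at about 72–73 mm. That is 2–3 mm below the recess line, against the 2 mm of hang expected and inside the 5 mm limit. The sideways offset is within about 1 mm by depth.
- **Ends home:** the networks put the pin tip at 211–212 mm along the stand axis, about 10 mm past the estimated cheek face. That is a little deeper than the recess, but within their 4 mm accuracy.
- **Disagreements:** two network readings stood out: the wrist view put the pin tip 6 mm sideways and the reel origin at z=78.6. The scene and top views, and the wrist depth, did not support either.
- **Not seen directly:** the plunger tip is hidden inside its recess, so its seating is inferred from the forces, the reel's position and the level spindle.
- **Bystanders:** they looked undisturbed in the last pictures, though I did not measure each one again.

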